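# Lay out a painting place on the craft table

### The arm

A 7-joint arm with a two-finger parallel gripper is mounted at the origin on the work surface. World frame = base frame: x ahead of the robot, y to its left, z up, the work surface at z = 0. Lengths are in m, angles in rad, forces in N, time in s.
With the tool pointing down it reaches from about 0.425 to 0.925 m from the base axis. Payload 6.8 kg.
Tool frame: the origin (TCP) lies at the very end of the fingers, on their centre line; the grasp point (between the pads) lies 19 mm behind it; z points along the fingers, y is the line along which they close (so a half turn about z gives the same grasp; the last joint's range is limited). The gripper opens to 85 mm and grips with 20 to 120 N. Pads are 22 mm wide; open, the fingers measure 114 mm over their backs; the gripper's body (76 mm by 85 mm) begins 54 mm behind the grasp point. The pads swing forward as they close: fully open they stand 13 mm farther back than shut.
Start: joints at [-1.234, 0.477, 0.022, 1.555, -0.011, 1.109, -0.083], TCP at [0.29, 0.609, 0.231] pointing down, gripper open.
Joint ranges: [-2.96, 2.96], [-0.34, 2.1], [-1.41, 1.46], [0.24, 2.44], [-1.37, 4.51], [0.17, 1.92], [-2.96, 2.96]. Speed limits (rad/s): [2.39, 2.39, 3.14, 3.14, 3.14, 3.14, 3.14].

### API

Orientations are given as a unit quaternion [w, x, y, z].
In Python, from station import bot gives the robot as it stands. The module is installed in compiled form; this text tells all that it offers.
- The arm moves only by the shell command python3 -m jog 'ROWS' [OPENING] [FORCE]. ROWS is JSON, a list of rows, each a list of 4 numbers: the shift along the tool's x, y, z in cm, then the turn about the tool's z in rad. In form: [[x, y, z, spin], ...]. A call has 1 to 20 rows; each row is the pose to reach, as a shift and turn from the pose commanded when the call began, along the tool's axes at that moment; what a row does not reach only later rows make up. A row lasts 1/12 s, in which the tool goes at most 41.7 mm and 7.16 degrees, less where a joint would pass 70% of its speed; a pose out of reach is approached as far as the arm can. A call with a gripper value outside its range is refused whole. OPENING is the closure, from -1 (fully open) to 1 (shut), set as the call begins (- or left out, the last holds). The fingers move at their own pace and stop on an object; FORCE is the grip in N (left out, the last holds). Time passes only in rows, so rows that repeat a pose let the fingers close. It gives the time, the measured TCP pose, the force, the opening and the grip force at its end, in the units of the state.
- bot.get_obs(): the state, without advancing time (a new reading comes with each control period).
- bot.read_camera(name): name is "scene" or "top"; returns a dict with "pixels" (400x640x3 uint8, red, green, blue), "depth" (400x640 float32, m along the optical axis (not along the pixel's ray), 0 where there is no reading), "fovy" (degrees; the focal length in pixels is half the picture's height over the tangent of half this angle, whatever the lens; pixels are square), "cx", "cy" (the principal point, pixels), "distortion" ([k1, k2, p1, p2, k3] as OpenCV has them; the pictures are not rectified), "pose" (4x4, takes a point from camera to world coordinates). Camera axes: x right, y down, z forward; pixel columns grow to the right and rows downward; lengths in m; the calibration is good to about 2 mm. A picture is of the moment at which its call begins.
- bot.hand_in(): hands the job in; it is judged then, once.
The state is a dict: "t": time; "q": joint angles; "joint_vel": joint speeds; "joint_torque": joint torques, N m; "eef_pos": TCP position; "tool_rot": TCP orientation; "contact_force": force on the tool from outside, world axes, zero at the start; "torque": the same for the moment, N m; "gripper_width": opening from 0.0 (shut) to 1.0 (fully open); "grasp_force": force on a finger pad.
Only numpy, scipy, OpenCV 4.12 (cv2) and the standard library are available. Lean on these libraries where they do the work, as an engineer would, in place of code of your own. Each camera call takes 0.05 s, during which the arm holds its last target. There are 200 camera calls.

### The job

Set out the painting place for the next painter: stand the open water beaker in the centre of the round coaster and the big lidded paint jar in the centre of the square coaster, then stack the little paint pot centrally on top of the big jar's lid. Stand the slim squeeze bottle on the table exactly midway between the two coasters, and set the wooden hand stamp, face down, in the middle of the white palette tray. Leave everything upright, and leave the pot of brushes standing where it is.

Things in the scene. Friction and masses are not known exactly. Their poses are not given: they have to be found in the camera images.
- beaker: Open-topped white plastic water beaker, empty, round, nearly straight-sided: 59 mm diameter at the foot, 62 mm at the rim, 90 mm tall, wall 3 mm. Loose; origin at the centre of its underside, z up.
- jar: Big squat paint jar, closed: white plastic body 56 mm diameter with a flat black lid 57 mm diameter, 60 mm tall in all (lid from 46 to 60 mm). Loose; origin at the centre of its underside, z up.
- pot: Little closed paint pot, same make as the big jar but smaller: white body 38 mm diameter with a flat black lid 39 mm diameter, 38 mm tall in all (lid from 26 to 38 mm). Loose; origin at the centre of its underside, z up.
- bottle: Slim white squeeze bottle (rigid): straight body 38 mm diameter up to 72 mm height, then shoulders and a thin black pointed nozzle, 108 mm tall in all. It stands upright at the start. Loose; origin at the centre of its underside, z up.
- stamp: Wooden hand stamp, standing face down: pale block 64 mm (its x) by 46 mm (its y) by 20 mm high, with a darker upright grip bar on it, 52 mm long (along its x), 16 mm thick (along its y), from 20 to 50 mm height. Grip the bar across its y. Loose; origin at the centre of its underside, z up.
- coaster_round: Round cork coaster, 90 mm diameter, 4 mm thick, fixed to the table. Origin at the centre of its underside. Its y axis lies along the line through the centres of the two coasters (the square one may be at its +y or -y); the centres are 220 mm apart.
- coaster_square: Square cork coaster, 90 by 90 mm, 4 mm thick, fixed to the table. Origin at the centre of its underside; axes parallel to those of the round coaster.
- palette: White shallow palette tray with dabs of dried paint in its corners, 160 mm (its x) by 120 mm (its y), fixed to the table, on either the left or the right side; rim 14 mm high, walls and floor 4 mm thick. Origin at the centre of its underside, so the inner floor is at z = 4 mm.
- brush_pot: Dark metal pot holding upright brushes, 66 mm diameter, pot 85 mm tall, brushes reaching to about 160 mm, standing behind the coasters, a bystander: leave it where it is. Loose; origin at the centre of its underside, z up.
Mind the look-alikes: they are no part of the job. What is shaped like the coaster_square but blue is not meant.

How it is judged:
At the end, for the whole second after the job is handed in: Beaker on the round, jar on the square coaster, within 14 mm of centre; pot on the jar lid within 12 mm; bottle on the table within 15 mm (each way) of midway between the coasters; stamp on the palette floor within 18 mm (each way) of its middle; all upright (0.12 rad), at rest (horizontal distance between beaker and coaster_round below 0.014 m and height (world z) of beaker between 0 and 0.009 m and horizontal distance between jar and coaster_square below 0.014 m and height (world z) of jar between 0 and 0.009 m and horizontal distance between pot and jar below 0.012 m and z of pot in the frame of jar between 0.056 and 0.065 m and x of stamp in the frame of palette between -0.018 and 0.018 m and y of stamp in the frame of palette between -0.018 and 0.018 m and z of stamp in the frame of palette between 0 and 0.009 m and x of bottle in the frame of coaster_round between -0.015 and 0.015 m and height (world z) of bottle between -0.004 and 0.005 m and ((y of bottle in the frame of coaster_round between 0.095 and 0.125 m and y of bottle in the frame of coaster_square between -0.125 and -0.095 m) or (y of bottle in the frame of coaster_round between -0.125 and -0.095 m and y of bottle in the frame of coaster_square between 0.095 and 0.125 m)) and angle between each of beaker, jar, pot, bottle, stamp's own z axis and vertical below 0.12 rad and linear speed of each of beaker, jar, pot, bottle, stamp below 0.02 m/s); the robot touches nothing.
It fails at once if the pot of brushes is knocked over or pushed away (tilted over 0.35 rad or moved over 25 mm) (angle between brush_pot's own z axis and vertical above 0.35 rad or distance of brush_pot from where it was at the start of the episode above 0.025 m).
It also fails if it takes over 112 s, if anything falls off the work surface, if the arm or the gripper's body presses on something with over 40 N, if the wrist force passes 120 N, or if a joint passes its speed limit or range.

## Working session

There is one attempt and no reset: what is moved stays moved. The work goes in short steps, Python scripts to look and compute and a shell command to move; the robot and the scene stay as the last step left them, time stands still between calls to the robot, and variables do not carry over. Pictures are saved under pics/ and viewed, at most 14 in all, crops included, and the job is handed in when it is done.

```bash
mkdir -p pics
cat > h.py <<'E'
import numpy as np,cv2
from station import bot
def cam(n):
    c=bot.read_camera(n); f=200/np.tan(np.radians(c['fovy'])/2)
    c['K']=np.array([[f,0,c['cx']],[0,f,c['cy']],[0,0,1.]]); c['d']=np.array(c['distortion'],float); c['pose']=np.array(c['pose']); return c
def rays(c,uv):
    p=cv2.undistortPoints(np.array(uv,float).reshape(-1,1,2),c['K'],c['d']).reshape(-1,2)
    return np.c_[p,np.ones(len(p))]
def plane(c,uv,z):
    r=rays(c,uv)@c['pose'][:3,:3].T; o=c['pose'][:3,3]
    return o+r*((z-o[2])/r[:,2])[:,None]
def cloud(c):
    v,u=np.mgrid[:400,:640]; r=rays(c,np.c_[u.ravel(),v.ravel()])
    P=(r*c['depth'].ravel()[:,None])@c['pose'][:3,:3].T+c['pose'][:3,3]
    P[c['depth'].ravel()==0]=np.nan
    return P.reshape(400,640,3)
def save(c,n): cv2.imwrite('pics/'+n,c['pixels'][:,:,::-1])
E
python3 - <<'E'
from h import *
for n in('top','scene'):
    c=cam(n); save(c,n+'0.png'); np.savez(n+'0.npz',P=cloud(c)); print(n,c['pose'].round(3).tolist(),c['fovy'],c['d'],c['cx'],c['cy'])
o=bot.get_obs();print(o)
E
```

```text
top [[-0.019, -0.997, 0.079, 0.422], [-1.0, 0.021, 0.022, -0.085], [-0.024, -0.078, -0.997, 1.013], [0.0, 0.0, 0.0, 1.0]] 49.93938617111325 [-0.01532151  0.          0.          0.          0.        ] 315.72924513900585 201.33974925427387
scene [[0.464, 0.693, -0.552, 1.177], [0.886, -0.366, 0.285, -0.429], [-0.004, -0.621, -0.784, 0.999], [0.0, 0.0, 0.0, 1.0]] 45.291483352439705 [-0.14711058  0.          0.          0.          0.        ] 316.16962321245796 194.36566938414504
{'t': 0.1, 'q': array([-1.23407193,  0.47776185,  0.02236329,  1.5563483 , -0.01149403,
        1.10927354, -0.08309414]), 'joint_vel': array([-0.00088234, -0.00207547,  0.00081196, -0.00209547,  0.00049398,
       -0.00069868, -0.00131919]), 'joint_torque': array([ 4.07910295e-03, -5.97764146e+01,  1.61345713e+00, -2.81950557e+01,
        1.27938436e-02,  5.03298841e-03, -1.60472467e-05]), 'eef_pos': array([0.29024839, 0.60882753, 0.23039535]), 'tool_rot': array([-1.15974511e-04,  2.20577965e-01,  9.75368992e-01, -8.23141419e-04]), 'contact_force': array([-0.49716564, -0.53924495, -0.38960504]), 'torque': array([-0.00379552,  0.01918985, -0.02047732]), 'grasp_force': 0.0, 'gripper_width': 1.0043418215451976}
```

View pics/top0.png

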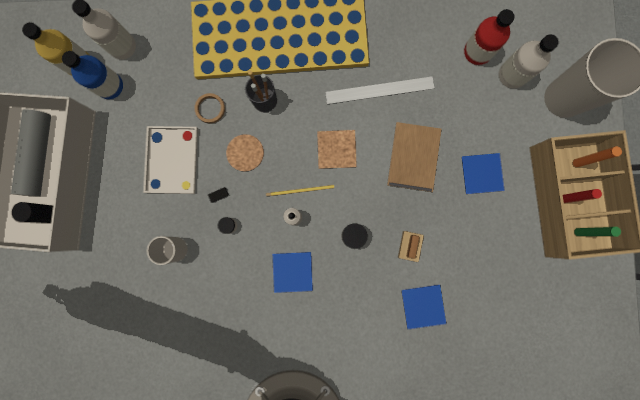

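View pics/scene0.png

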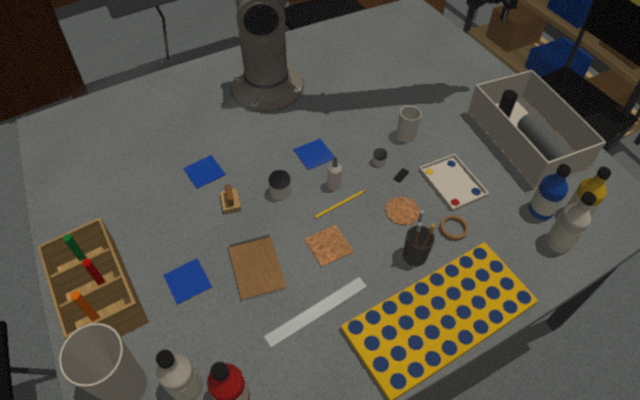

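The top view shows the beaker (161,250), pot (227,225), bottle (292,216), jar (355,236), stamp (411,246), palette (172,160), round coaster (245,153), cork square (337,150) and brushes (262,95). The blue squares are decoys, and the scene view agrees.

```bash
cat > m.py <<'E'
from h import *
def comp(mask,u,v,r=45):
    m=np.zeros_like(mask); m[max(v-r,0):v+r,max(u-r,0):u+r]=mask[max(v-r,0):v+r,max(u-r,0):u+r]
    n,l,s,ce=cv2.connectedComponentsWithStats(m.astype(np.uint8))
    k=1+np.argmax(s[1:,4]); return l==k
if __name__=='__main__':
  for n,ob in (('top',dict(beaker=(161,250,.09),pot=(227,225,.038),jar=(355,236,.06),bottle=(292,216,.072),grip=(411,246,.05),block=(411,246,.02),round=(245,153,.004),square=(337,150,.004),palette=(172,160,.014),brush=(262,95,.085))),
             ('scene',dict(beaker=(408,120,.09),pot=(380,155,.038),jar=(280,180,.06),bottle=(334,180,.072),grip=(229,195,.05),block=(229,203,.02),round=(403,210,.004),square=(329,245,.004),palette=(454,180,.014)))):
    c=cam(n);P=cloud(c);hsv=cv2.cvtColor(c['pixels'],cv2.COLOR_RGB2HSV)
    tab=P[...,2];print(n,'table z',np.nanmedian(tab))
    for k,(u,v,z) in ob.items():
        if k in('round','square'):
            m=comp((hsv[...,1]>80)&(hsv[...,0]<25),u,v,30); uv=np.argwhere(m)[:,::-1]; Q=plane(c,uv,z)
        else:
            W=np.zeros((400,640),bool); r=45 if k=='palette' else 30; W[v-r:v+r,u-r:u+r]=1
            Q=P[W&(abs(P[...,2]-z)<(.004 if z<.03 else .007))]
        if len(Q)<5: print(k,'none',len(Q)); continue
        xy=Q[:,:2].astype(np.float32); (cx,cy),rad=cv2.minEnclosingCircle(xy); ra=cv2.minAreaRect(xy*1000)
        print(k,len(Q),'mean',Q.mean(0).round(4),'circ',round(cx,4),round(cy,4),round(rad,4),'rect',np.round(ra[0],1),np.round(ra[1],1),round(ra[2],1))
E
python3 m.py
```

```text
top table z 0.0011484755495883014
beaker 163 mean [0.3966 0.2755 0.0888] circ 0.3965 0.2728 0.0312 rect [396.1 273.6] [61.1 59.8] 10.3
pot 230 mean [0.4497 0.1439 0.038 ] circ 0.45 0.1444 0.0196 rect [449.6 144.2] [36.9 37.5] 74.8
jar 513 mean [ 0.4197 -0.1469  0.0601] circ 0.4199 -0.147 0.0285 rect [ 419.3 -147.7] [55.3 53. ] 88.7
bottle 122 mean [ 0.4653 -0.0104  0.075 ] circ 0.4657 -0.0096 0.0186 rect [465.8  -8.8] [35.5 35.2] 88.8
grip 178 mean [ 0.3933 -0.2778  0.0497] circ 0.3935 -0.2778 0.0261 rect [ 393.3 -278.4] [16.  51.9] 77.2
block 344 mean [ 0.3934 -0.2759  0.0201] circ 0.3926 -0.2792 0.0383 rect [ 393.1 -278.5] [46.7 63.8] 77.4
round 1072 mean [0.6231 0.1056 0.004 ] circ 0.6235 0.1057 0.0449 rect [623.1 105.9] [89.1 84.7] 88.7
square 1400 mean [ 0.6264 -0.1137  0.004 ] circ 0.6262 -0.1141 0.0619 rect [ 626.6 -113.7] [89.5 89.9] 0.8
palette 595 mean [0.6136 0.264  0.0135] circ 0.6104 0.2464 0.125 rect [610.7 257.8] [173.5 209.4] 89.4
brush 171 mean [0.7491 0.0575 0.0836] circ 0.7508 0.0571 0.0334 rect [750.8  57.6] [63.6 65.1] 86.6
scene table z 0.0002721098336597727
bea
[... 221 characters left out ...]
0.1467  0.0597] circ 0.4241 -0.1469 0.0306 rect [ 424.5 -146.8] [55.  56.6] 43.7
bottle 92 mean [ 0.4767 -0.013   0.0731] circ 0.471 -0.0088 0.0189 rect [470.7  -9.1] [36.6 33.1] 14.3
grip 108 mean [ 0.3992 -0.279   0.0494] circ 0.397 -0.2773 0.0267 rect [ 397.  -278.5] [15.9 52.6] 77.2
block 241 mean [ 0.4    -0.2791  0.02  ] circ 0.3972 -0.2779 0.0377 rect [ 396.4 -278.2] [46. 66.] 76.9
round 761 mean [0.6269 0.106  0.004 ] circ 0.6263 0.1068 0.0456 rect [626.1 106.4] [86.9 89.2] 18.6
square 1157 mean [ 0.6302 -0.1136  0.004 ] circ 0.6298 -0.1135 0.062 rect [ 629.4 -113.2] [91.3 90.1] 0.7
palette 467 mean [0.6251 0.2745 0.0135] circ 0.6084 0.323 0.1927 rect [614.2 317. ] [262.9 321.1] 63.3
```

```bash
cat > go.py <<'E'
import sys,numpy as np
from station import bot
from scipy.spatial.transform import Rotation as R
# go.py x y z yaw(deg of closing axis)... -> rows from present measured pose
o=bot.get_obs(); r=R.from_quat(np.roll(o['tool_rot'],-1)); p=o['eef_pos']; yx=r.apply([0,1,0]); y0=np.degrees(np.arctan2(yx[1],yx[0]))
print('t',round(o['t'],2),'tcp',p.round(4),'yaw',round(y0,1),'q7',round(o['q'][6],2),'w',round(o['gripper_width'],3),'gf',round(o['grasp_force'],1))
a=list(map(float,sys.argv[1:]))
for i in range(0,len(a),4):
    d=r.inv().apply(np.array(a[i:i+3])-p)*100; s=-((a[i+3]-y0+90)%180-90)
    print(d.round(2),round(np.radians(s),3))
E
python3 - <<'E'
from m import *
for n,u,v in(('top',172,160),('scene',454,180)):
    c=cam(n);hsv=cv2.cvtColor(c['pixels'],cv2.COLOR_RGB2HSV)
    m=comp((hsv[...,2]>150)&(hsv[...,1]<60),u,v,50); m=cv2.morphologyEx(m.astype(np.uint8),cv2.MORPH_OPEN,np.ones((3,3)))
    Q=plane(c,np.argwhere(m)[:,::-1],.011)[:,:2].astype(np.float32)*1000
    print(n,m.sum(),cv2.minAreaRect(Q))
E
python3 go.py .3985 .273 .24 64.5 .3985 .273 .05 64.5
```

```text
top 2539 ((606.816162109375, 279.05853271484375), (109.98802947998047, 152.56973266601562), 88.10578155517578)
scene 1244 ((614.991943359375, 279.1293029785156), (103.20185089111328, 148.06869506835938), 87.867431640625)
t 0.3 tcp [0.2904 0.6091 0.231 ] yaw 64.5 q7 -0.08 w 1.0 gf 0.0
[-24.23 -25.69  -0.89] 0.0
[-24.22 -25.68  18.11] 0.0
```

```bash
python3 -m jog '[[-6,-6.4,-1,0],[-12,-12.8,-1,0],[-18,-19.2,-1,0],[-24.2,-25.7,-1,0],[-24.2,-25.7,-1,0],[-24.2,-25.7,-1,0],[-24.2,-25.7,-1,0],[-24.2,-25.7,-1,0],[-24.2,-25.7,-1,0],[-24.2,-25.7,-1,0],[-24.2,-25.7,-1,0],[-24.2,-25.7,-1,0]]' -1 40; python3 go.py .3985 .273 .05 64.5
```

```text
t: 1.3
eef_pos: [0.398, 0.2742, 0.2415]
tool_rot: [-0.0, 0.22, 0.975, 0.0]
contact_force: [-0.3, 1.4, -0.5]
gripper_width: 1.002
grasp_force: 0.0
t 1.3 tcp [0.398  0.2742 0.2415] yaw 64.6 q7 0.42 w 1.002 gf 0.0
[-0.1  -0.1  19.15] 0.001
```

```bash
python3 -m jog '[[-0.1,-0.1,4,0],[-0.1,-0.1,8,0],[-0.1,-0.1,12,0],[-0.1,-0.1,14,0],[-0.1,-0.1,16,0],[-0.1,-0.1,18,0],[-0.1,-0.1,19.2,0],[-0.1,-0.1,19.2,0],[-0.1,-0.1,19.2,0]]'; python3 -m jog '[[0,0,0,0],[0,0,0,0],[0,0,0,0],[0,0,0,0],[0,0,0,0],[0,0,0,0],[0,0,0,0],[0,0,0,0],[0,0,0,0],[0,0,0,0],[0,0,0,0],[0,0,0,0]]' 1 40; python3 go.py
```

```text
t: 2.05
eef_pos: [0.398, 0.273, 0.0488]
tool_rot: [-0.001, 0.22, 0.976, -0.0]
contact_force: [-0.3, 0.2, 0.5]
gripper_width: 1.001
grasp_force: 0.0
t: 3.05
eef_pos: [0.3995, 0.273, 0.0506]
tool_rot: [0.001, 0.221, 0.975, 0.001]
contact_force: [-0.2, 0.7, 6.9]
gripper_width: 0.71
grasp_force: 42.5
t 3.05 tcp [0.3995 0.273  0.0506] yaw 64.5 q7 0.48 w 0.71 gf 42.5
```

Run:
```python
from h import *
for n in('top','scene'):
    c=cam(n); save(c,n+'1.png')
```

```text
(no output)
```

View pics/scene1.png

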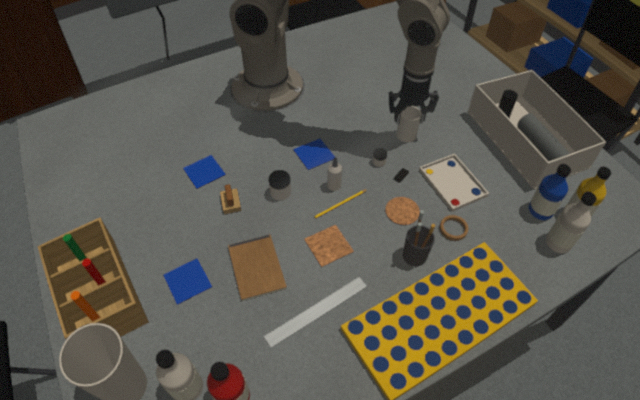

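The gripper is holding the beaker at (408,120), and its width matches the 60 mm diameter. Next I lift it and carry it over.

```bash
python3 -m jog '[[0,0,-2,0],[0,0,-5,0],[0,0,-8,0],[0,0,-11,0],[0,0,-13,0],[0,0,-13,0],[0,0,-13,0]]'; python3 go.py .625 .106 .18 75 .625 .106 .056 75
```

```text
t: 3.73
eef_pos: [0.3993, 0.2723, 0.1805]
tool_rot: [0.001, 0.221, 0.975, 0.001]
contact_force: [-0.8, -0.3, -1.1]
gripper_width: 0.713
grasp_force: 43.9
t 3.73 tcp [0.3993 0.2723 0.1805] yaw 64.5 q7 0.44 w 0.713 gf 43.9
[-27.53  -5.3    0.07] -0.183
[-27.52  -5.34  12.47] -0.183
```

```bash
python3 -m jog '[[-3,-0.6,0,-0.02],[-6,-1.2,0,-0.04],[-9,-1.8,0,-0.06],[-12,-2.4,0,-0.08],[-15,-3,0,-0.1],[-18,-3.6,0,-0.12],[-21,-4.2,0,-0.14],[-24,-4.7,0,-0.16],[-26,-5,0,-0.18],[-27.5,-5.3,0,-0.183],[-27.5,-5.3,0,-0.183],[-27.5,-5.3,3,-0.183],[-27.5,-5.3,6,-0.183],[-27.5,-5.3,9,-0.183],[-27.5,-5.3,11,-0.183],[-27.5,-5.3,11.7,-0.183],[-27.5,-5.3,11.7,-0.183],[-27.5,-5.3,11.7,-0.183]]'; python3 go.py .625 .106 .055 75
```

```text
t: 5.23
eef_pos: [0.6239, 0.1061, 0.0623]
tool_rot: [-0.0, 0.13, 0.991, -0.0]
contact_force: [-0.2, 0.1, -0.2]
gripper_width: 0.71
grasp_force: 43.9
t 5.23 tcp [0.6239 0.1061 0.0623] yaw 75.0 q7 1.17 w 0.71 gf 43.9
[-0.11  0.02  0.73] 0.0
```

```bash
python3 -m jog '[[-0.1,0,0.2,0],[-0.1,0,0.4,0],[-0.1,0,0.5,0],[-0.1,0,0.6,0],[-0.1,0,0.7,0],[-0.1,0,0.7,0]]'; python3 go.py
```

```text
t: 5.73
eef_pos: [0.6251, 0.1055, 0.0554]
tool_rot: [0.0, 0.131, 0.991, 0.0]
contact_force: [-0.2, 0.1, -0.6]
gripper_width: 0.708
grasp_force: 43.9
t 5.73 tcp [0.6251 0.1055 0.0554] yaw 75.0 q7 1.17 w 0.708 gf 43.9
```

```bash
python3 -m jog '[[0,0,0.05,0],[0,0,0.1,0],[0,0,0.12,0]]'; python3 -m jog '[[0,0,0.05,0],[0,0,0.1,0],[0,0,0.1,0]]'
```

```text
t: 5.98
eef_pos: [0.6254, 0.1055, 0.0546]
tool_rot: [0.0, 0.131, 0.991, 0.0]
contact_force: [-2.5, -0.4, 5.1]
gripper_width: 0.709
grasp_force: 44.1
t: 6.23
eef_pos: [0.6256, 0.1055, 0.0546]
tool_rot: [0.0, 0.131, 0.991, 0.0]
contact_force: [-4.9, -0.6, 11.4]
gripper_width: 0.707
grasp_force: 44.3
```

```bash
python3 -m jog '[[0,0,-0.1,0],[0,0,-0.1,0],[0,0,-0.1,0],[0,0,-0.1,0],[0,0,-0.1,0],[0,0,-0.1,0],[0,0,-0.1,0],[0,0,-2,0],[0,0,-5,0],[0,0,-8,0],[0,0,-11,0],[0,0,-14,0],[0,0,-17,0],[0,0,-17,0]]' -1
python3 - <<'E'
from m import *
c=cam('scene');save(c,'s2.png')
E
python3 go.py .422 -.147 .2 80 .422 -.147 .022 80
```

```text
t: 7.4
eef_pos: [0.6287, 0.1058, 0.2299]
tool_rot: [0.005, 0.131, 0.991, 0.002]
contact_force: [1.8, 0.4, -0.2]
gripper_width: 1.003
grasp_force: 0.0
t 7.45 tcp [0.6274 0.1057 0.227 ] yaw 75.0 q7 1.13 w 0.999 gf 0.0
[ 13.31 -29.74   2.5 ] -0.088
[ 13.42 -29.81  20.3 ] -0.088
```

View pics/s2.png

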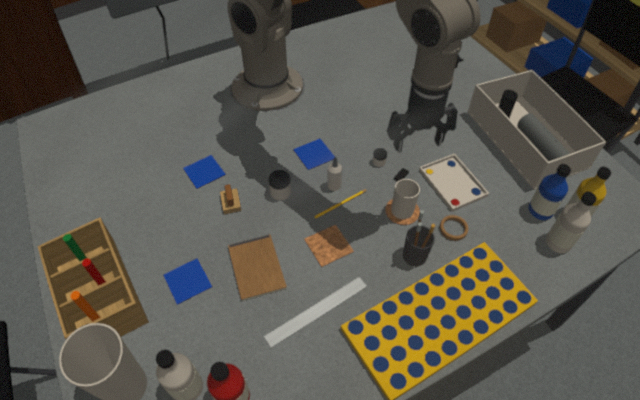

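The beaker stands upright on the round coaster at (404,200). Next is the jar.

```bash
python3 -m jog '[[1.6,-3.5,2,0],[3.2,-7,2.5,0],[4.8,-10.5,2.5,0],[6.4,-14,2.5,0],[8,-17.5,2.5,0],[9.6,-21,2.5,-0.02],[11.2,-24.5,2.5,-0.05],[12.5,-28,2.5,-0.08],[13.3,-29.8,2.5,-0.088],[13.3,-29.8,2.5,-0.088],[13.3,-29.8,2.5,-0.088],[13.3,-29.8,2.5,-0.088],[13.3,-29.8,2.5,-0.088]]'; python3 go.py .422 -.147 .022 80
```

```text
t: 8.53
eef_pos: [0.4203, -0.1468, 0.1978]
tool_rot: [-0.0, 0.086, 0.996, 0.0]
contact_force: [-0.8, 0.6, -0.2]
gripper_width: 1.0
grasp_force: 0.0
t 8.53 tcp [ 0.4203 -0.1468  0.1978] yaw 80.2 q7 1.66 w 1.0 gf 0.0
[-1.800e-01  1.000e-02  1.758e+01] 0.003
```

```bash
python3 -m jog '[[-0.2,0,4,0],[-0.2,0,8,0],[-0.2,0,12,0],[-0.2,0,14,0],[-0.2,0,16,0],[-0.2,0,17.2,0],[-0.2,0,17.6,0],[-0.2,0,17.6,0],[-0.2,0,17.6,0]]'; python3 -m jog '[[0,0,0,0],[0,0,0,0],[0,0,0,0],[0,0,0,0],[0,0,0,0],[0,0,0,0],[0,0,0,0],[0,0,0,0],[0,0,0,0],[0,0,0,0],[0,0,0,0]]' 1 50; python3 -m jog '[[0,0,-2,0],[0,0,-5,0],[0,0,-8,0],[0,0,-11,0],[0,0,-13,0],[0,0,-13,0],[0,0,-13,0]]';python3 go.py .628 -.1138 .15 85 .628 -.1138 .032 85
```

```text
t: 9.28
eef_pos: [0.4222, -0.1479, 0.0223]
tool_rot: [0.0, 0.086, 0.996, 0.0]
contact_force: [1.5, 0.6, 0.5]
gripper_width: 0.996
grasp_force: 0.0
t: 10.2
eef_pos: [0.4223, -0.1483, 0.0232]
tool_rot: [0.001, 0.087, 0.996, 0.0]
contact_force: [-2.2, 1.3, 6.7]
gripper_width: 0.646
grasp_force: 51.4
t: 10.78
eef_pos: [0.4222, -0.1482, 0.1531]
tool_rot: [0.002, 0.087, 0.996, 0.0]
contact_force: [-0.2, 0.6, -1.5]
gripper_width: 0.647
grasp_force: 53.7
t 10.78 tcp [ 0.4222 -0.1482  0.1531] yaw 80.1 q7 1.7 w 0.647 gf 53.7
[-19.67   6.94   0.38] -0.086
[-19.63   6.93  12.18] -0.086
```

```bash
python3 -m jog '[[-3,1,0,0],[-6,2,0,0],[-9,3,0,-0.02],[-12,4.2,0,-0.04],[-15,5.3,0,-0.06],[-17.5,6.2,0,-0.08],[-19.7,6.9,0,-0.086],[-19.7,6.9,0,-0.086],[-19.7,6.9,3,-0.086],[-19.7,6.9,6,-0.086],[-19.7,6.9,9,-0.086],[-19.7,6.9,11,-0.086],[-19.7,6.9,11.9,-0.086],[-19.7,6.9,12.2,-0.086],[-19.7,6.9,12.2,-0.086],[-19.7,6.9,12.2,-0.086],[-19.7,6.9,12.2,-0.086]]'; python3 go.py .628 -.1138 .0275 85
```

```text
t: 12.2
eef_pos: [0.6277, -0.1146, 0.0303]
tool_rot: [0.0, 0.044, 0.999, -0.0]
contact_force: [-0.7, 0.1, -1.5]
gripper_width: 0.649
grasp_force: 53.8
t 12.2 tcp [ 0.6277 -0.1146  0.0303] yaw 85.0 q7 1.76 w 0.649 gf 53.8
[-0.02  0.09  0.28] -0.001
```

```bash
python3 -m jog '[[0,0.1,0.1,0],[0,0.1,0.2,0],[0,0.1,0.3,0],[0,0.1,0.35,0],[0,0.1,0.35,0]]'; python3 -m jog '[[0,0,0.05,0],[0,0,0.1,0],[0,0,0.1,0]]'
```

```text
t: 12.62
eef_pos: [0.6278, -0.1132, 0.0273]
tool_rot: [0.0, 0.044, 0.999, 0.0]
contact_force: [-2.2, 2.2, 3.7]
gripper_width: 0.647
grasp_force: 54.2
t: 12.87
eef_pos: [0.6279, -0.1133, 0.0273]
tool_rot: [0.0, 0.044, 0.999, 0.0]
contact_force: [-5.7, 2.5, 12.7]
gripper_width: 0.647
grasp_force: 54.8
```

Contact at the right height. Release, rise and go to the stamp.

```bash
python3 -m jog '[[0,0,-0.1,0],[0,0,-0.1,0],[0,0,-0.1,0],[0,0,-0.1,0],[0,0,-0.1,0],[0,0,-0.1,0],[0,0,-0.1,0],[0,0,-2,0],[0,0,-5,0],[0,0,-8,0],[0,0,-11,0],[0,0,-13,0],[0,0,-13,0],[0,0,-13,0],[0,0,-13,0]]' -1; python3 go.py .395 -.2785 .16 77.2
```

```text
t: 14.12
eef_pos: [0.6269, -0.1132, 0.1547]
tool_rot: [-0.001, 0.044, 0.999, 0.0]
contact_force: [-0.2, 0.6, -0.1]
gripper_width: 1.003
grasp_force: 0.0
t 14.12 tcp [ 0.6269 -0.1132  0.1547] yaw 85.0 q7 1.71 w 1.003 gf 0.0
[ 21.66 -18.5   -0.5 ] 0.136
```

```bash
python3 -m jog '[[2.7,-2.3,-0.5,0.02],[5.4,-4.6,-0.5,0.05],[8.1,-6.9,-0.5,0.1],[10.8,-9.2,-0.5,0.136],[13.5,-11.5,-0.5,0.136],[16.2,-13.8,-0.5,0.136],[19,-16.2,-0.5,0.136],[21.6,-18.5,-0.5,0.136],[21.6,-18.5,-0.5,0.136],[21.6,-18.5,-0.5,0.136],[21.6,-18.5,-0.5,0.136],[21.6,-18.5,-0.5,0.136]]'; python3 go.py .395 -.2785 .026 77.2
```

```text
t: 15.12
eef_pos: [0.3971, -0.2777, 0.16]
tool_rot: [-0.0, 0.111, 0.994, 0.0]
contact_force: [0.4, 0.1, 0.4]
gripper_width: 0.998
grasp_force: 0.0
t 15.12 tcp [ 0.3971 -0.2777  0.16  ] yaw 77.3 q7 1.98 w 0.998 gf 0.0
[ 0.17 -0.13 13.4 ] 0.002
```

```bash
python3 -m jog '[[0.2,-0.1,4,0],[0.2,-0.1,8,0],[0.2,-0.1,11,0],[0.2,-0.1,12.5,0],[0.2,-0.1,13.2,0],[0.2,-0.1,13.2,0],[0.2,-0.1,13.2,0],[0.2,-0.1,13.2,0]]'; python3 -m jog '[[0,0,0,0],[0,0,0,0],[0,0,0,0],[0,0,0,0],[0,0,0,0],[0,0,0,0],[0,0,0,0],[0,0,0,0],[0,0,0,0],[0,0,0,0],[0,0,0,0],[0,0,0,0],[0,0,0,0],[0,0,0,0]]' 1 50;python3 -m jog '[[0,0,-1,0],[0,0,-3,0],[0,0,-6,0],[0,0,-9,0],[0,0,-12,0],[0,0,-15,0],[0,0,-18,0],[0,0,-18,0],[0,0,-18,0]]';python3 go.py .611 .279 .21 89
```

```text
t: 15.78
eef_pos: [0.3952, -0.2796, 0.0296]
tool_rot: [0.001, 0.111, 0.994, -0.0]
contact_force: [1.3, 0.8, -0.5]
gripper_width: 1.005
grasp_force: 0.0
t: 16.95
eef_pos: [0.3941, -0.2793, 0.0288]
tool_rot: [0.0, 0.112, 0.994, 0.0]
contact_force: [-1.0, 1.6, 6.1]
gripper_width: 0.177
grasp_force: 49.5
t: 17.7
eef_pos: [0.3948, -0.2798, 0.2104]
tool_rot: [0.002, 0.112, 0.994, -0.0]
contact_force: [-0.0, 0.3, -1.6]
gripper_width: 0.174
grasp_force: 49.0
t 17.7 tcp [ 0.3948 -0.2798  0.2104] yaw 77.2 q7 1.94 w 0.174 gf 49.0
[-8.68 59.28  0.06] -0.206
```

```bash
python3 -m jog '[[-0.6,3.7,0,-0.01],[-1.2,7.4,0,-0.02],[-1.7,11.1,0,-0.03],[-2.2,14.8,0,-0.04],[-2.7,18.5,0,-0.06],[-3.3,22.2,0,-0.08],[-3.8,25.9,0,-0.1],[-4.3,29.6,0,-0.12],[-4.9,33.3,0,-0.14],[-5.4,37,0,-0.16],[-6,40.7,0,-0.18],[-6.5,44.4,0,-0.206],[-7.1,48.1,0,-0.206],[-7.6,51.8,0,-0.206],[-8.1,55.5,0,-0.206],[-8.7,58.5,0,-0.206],[-8.7,59.3,0,-0.206],[-8.7,59.3,0,-0.206],[-8.7,59.3,0,-0.206],[-8.7,59.3,0,-0.206]]'; python3 go.py .611 .279 .038 89
```

```text
t: 19.37
eef_pos: [0.6101, 0.2768, 0.2077]
tool_rot: [-0.001, 0.01, 1.0, -0.001]
contact_force: [0.5, -0.4, -0.3]
gripper_width: 0.171
grasp_force: 49.0
t 19.37 tcp [0.6101 0.2768 0.2077] yaw 88.8 q7 1.08 w 0.171 gf 49.0
[-0.11  0.26 16.97] -0.003
```

```bash
python3 -m jog '[[-0.1,0.2,4,0],[-0.1,0.2,8,0],[-0.1,0.2,12,0],[-0.1,0.2,15,0],[-0.1,0.2,16.5,0],[-0.1,0.2,16.9,0],[-0.1,0.2,16.9,0],[-0.1,0.2,16.9,0],[-0.1,0.2,17.1,0],[-0.1,0.2,17.2,0],[-0.1,0.2,17.2,0]]'; python3 go.py .611 .279 .033 89
```

```text
t: 20.28
eef_pos: [0.6121, 0.2818, 0.0377]
tool_rot: [0.001, 0.009, 1.0, 0.0]
contact_force: [0.8, -0.2, -0.8]
gripper_width: 0.17
grasp_force: 49.1
t 20.28 tcp [0.6121 0.2818 0.0377] yaw 89.0 q7 1.1 w 0.17 gf 49.1
[ 0.11 -0.28  0.47] -0.0
```

```bash
python3 -m jog '[[0,-0.2,0.2,0],[0,-0.2,0.35,0],[0,-0.2,0.45,0],[0,-0.2,0.5,0],[0,-0.2,0.5,0]]';python3 -m jog '[[0,0,0.05,0],[0,0,0.1,0],[0,0,0.1,0]]'
```

```text
t: 20.7
eef_pos: [0.6117, 0.2793, 0.0329]
tool_rot: [0.0, 0.009, 1.0, -0.0]
contact_force: [-2.5, -1.5, 9.3]
gripper_width: 0.171
grasp_force: 50.5
t: 20.95
eef_pos: [0.6117, 0.2793, 0.0328]
tool_rot: [0.0, 0.009, 1.0, -0.0]
contact_force: [-5.7, -2.9, 17.0]
gripper_width: 0.174
grasp_force: 51.6
```

```bash
python3 -m jog '[[0,0,-0.15,0],[0,0,-0.15,0],[0,0,-0.15,0],[0,0,-0.15,0],[0,0,-0.15,0],[0,0,-0.15,0],[0,0,-0.15,0],[0,0,-2,0],[0,0,-5,0],[0,0,-8,0],[0,0,-11,0],[0,0,-14,0],[0,0,-18,0],[0,0,-18,0],[0,0,-18,0]]' -1; python3 go.py .468 -.009 .21 85
```

```text
t: 22.2
eef_pos: [0.6131, 0.2803, 0.2138]
tool_rot: [0.003, 0.009, 1.0, 0.002]
contact_force: [-0.1, 0.3, -0.7]
gripper_width: 0.996
grasp_force: 0.0
t 22.2 tcp [0.6131 0.2803 0.2138] yaw 89.0 q7 1.08 w 0.996 gf 0.0
[ 13.99 -29.18   0.21] 0.069
```

```bash
python3 -m jog '[[1.7,-3.6,0,0],[3.4,-7.2,0,0],[5.1,-10.8,0,0.02],[6.8,-14.4,0,0.04],[8.5,-18,0,0.06],[10.2,-21.6,0,0.069],[12,-25.2,0,0.069],[13.5,-28.3,0,0.069],[14,-29.2,0.2,0.069],[14,-29.2,0.2,0.069],[14,-29.2,0.2,0.069],[14,-29.2,0.2,0.069],[14,-29.2,0.2,0.069]]'
python3 - <<'E'
from h import *
c=cam('scene');save(c,'s3.png')
E
python3 go.py .468 -.009 .043 85
```

```text
t: 23.28
eef_pos: [0.4669, -0.0082, 0.2083]
tool_rot: [-0.0, 0.042, 0.999, 0.0]
contact_force: [-0.3, -0.4, -0.5]
gripper_width: 0.998
grasp_force: 0.0
t 23.33 tcp [ 0.4669 -0.0084  0.2083] yaw 85.2 q7 1.42 w 1.007 gf 0.0
[-0.12 -0.05 16.53] 0.003
```

View pics/s3.png

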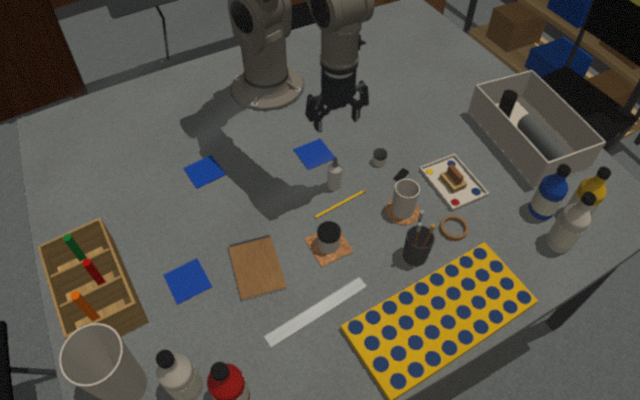

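The jar (329,237), beaker and stamp (454,177) are all standing well. Next is the bottle.

```bash
python3 -m jog '[[-0.1,0,4,0],[-0.1,0,8,0],[-0.1,0,11,0],[-0.1,0,13.5,0],[-0.1,0,15.5,0],[-0.1,0,16.5,0],[-0.1,0,16.5,0],[-0.1,0,16.5,0],[-0.1,0,16.5,0]]'; python3 -m jog '[[0,0,0,0],[0,0,0,0],[0,0,0,0],[0,0,0,0],[0,0,0,0],[0,0,0,0],[0,0,0,0],[0,0,0,0],[0,0,0,0],[0,0,0,0],[0,0,0,0],[0,0,0,0],[0,0,0,0]]' 1 40;python3 -m jog '[[0,0,-1,0],[0,0,-3,0],[0,0,-6,0],[0,0,-9,0],[0,0,-10,0],[0,0,-10,0],[0,0,-10,0]]';python3 go.py .6265 -.004 .14 89 .6265 -.004 .048 89
```

```text
t: 24.08
eef_pos: [0.4684, -0.0096, 0.0446]
tool_rot: [0.001, 0.043, 0.999, 0.0]
contact_force: [-0.4, -0.9, 0.0]
gripper_width: 0.998
grasp_force: 0.0
t: 25.17
eef_pos: [0.4679, -0.0098, 0.0443]
tool_rot: [0.001, 0.043, 0.999, 0.0]
contact_force: [-0.9, 1.1, 7.6]
gripper_width: 0.434
grasp_force: 39.4
t: 25.75
eef_pos: [0.4672, -0.0098, 0.1436]
tool_rot: [0.0, 0.043, 0.999, 0.0]
contact_force: [-0.4, 0.2, -1.5]
gripper_width: 0.432
grasp_force: 40.4
t 25.75 tcp [ 0.4672 -0.0098  0.1436] yaw 85.0 q7 1.45 w 0.432 gf 40.4
[-15.82   1.96   0.38] -0.069
[-15.82   1.96   9.58] -0.069
```

```bash
python3 -m jog '[[-3,0.4,0,0],[-6,0.8,0,-0.02],[-9,1.2,0,-0.04],[-12,1.5,0,-0.06],[-14.5,1.8,0,-0.069],[-15.8,2,0,-0.069],[-15.8,2,0,-0.069],[-15.8,2,2,-0.069],[-15.8,2,5,-0.069],[-15.8,2,7.5,-0.069],[-15.8,2,9,-0.069],[-15.8,2,9.5,-0.069],[-15.8,2,9.5,-0.069],[-15.8,2,9.5,-0.069]]'; python3 go.py .6265 -.004 .0443 89
```

```text
t: 26.92
eef_pos: [0.6254, -0.0039, 0.0479]
tool_rot: [-0.001, 0.009, 1.0, -0.0]
contact_force: [-0.0, 0.3, -0.6]
gripper_width: 0.433
grasp_force: 40.7
t 26.92 tcp [ 0.6254 -0.0039  0.0479] yaw 89.0 q7 1.59 w 0.433 gf 40.7
[-0.11 -0.    0.36] -0.001
```

```bash
python3 -m jog '[[0,0,0.15,0],[0,0,0.25,0],[0,0,0.33,0],[0,0,0.4,0],[0,0,0.4,0]]';python3 -m jog '[[0,0,0.05,0],[0,0,0.1,0],[0,0,0.1,0]]'
```

```text
t: 27.33
eef_pos: [0.6264, -0.0037, 0.0447]
tool_rot: [0.0, 0.009, 1.0, 0.0]
contact_force: [-0.2, -0.6, -1.3]
gripper_width: 0.433
grasp_force: 40.7
t: 27.58
eef_pos: [0.6268, -0.0037, 0.0445]
tool_rot: [0.0, 0.009, 1.0, 0.0]
contact_force: [-1.7, 1.0, 6.0]
gripper_width: 0.43
grasp_force: 41.2
```

```bash
python3 -m jog '[[0,0,0,0],[0,0,0,0],[0,0,0,0],[0,0,0,0],[0,0,0,0],[0,0,0,0],[0,0,0,0],[0,0,-2,0],[0,0,-5,0],[0,0,-8,0],[0,0,-11,0],[0,0,-14,0],[0,0,-14,0],[0,0,-14,0]]' -1; python3 go.py .452 .144 .18 80
```

```text
t: 28.75
eef_pos: [0.6278, -0.0038, 0.1858]
tool_rot: [0.002, 0.009, 1.0, 0.0]
contact_force: [-0.7, -0.8, -0.8]
gripper_width: 1.004
grasp_force: 0.0
t 28.75 tcp [ 0.6278 -0.0038  0.1858] yaw 89.0 q7 1.56 w 1.004 gf 0.0
[17.84 14.46  0.51] 0.157
```

```bash
python3 -m jog '[[3,2.4,0,0.02],[6,4.8,0,0.05],[9,7.3,0,0.1],[12,9.7,0,0.157],[15,12.1,0,0.157],[17.7,14.4,0,0.157],[17.7,14.4,0,0.157],[17.7,14.4,0,0.157],[17.7,14.4,0,0.157],[17.7,14.4,0,0.157]]'
python3 - <<'E'
from m import *
c=cam('scene')
P=cloud(c);hsv=cv2.cvtColor(c['pixels'],cv2.COLOR_RGB2HSV)
m=comp(hsv[...,2]<60,380,154,14);Q=plane(c,np.argwhere(m)[:,::-1],.038);print('pot',m.sum(),cv2.minEnclosingCircle(Q[:,:2].astype(np.float32)))
W=np.zeros((400,640),bool)
for k,u,v,z in(('jar',329,230,.064),('beaker',405,186,.094),('bottle',0,0,.072)):
    W=abs(P[...,2]-z)<.005
    cx={'jar':(.63,-.114),'beaker':(.627,.106),'bottle':(.628,-.004)}[k]
    Q=P[W&(np.hypot(P[...,0]-cx[0],P[...,1]-cx[1])<.05)]
    print(k,len(Q),cv2.minEnclosingCircle(Q[:,:2].astype(np.float32)),cv2.minAreaRect(Q[:,:2].astype(np.float32)))
save(c,'s4.png')
E
python3 go.py .452 .144 .006 80
```

```text
t: 29.58
eef_pos: [0.4527, 0.1423, 0.1832]
tool_rot: [-0.0, 0.088, 0.996, -0.0]
contact_force: [0.2, -0.5, 0.7]
gripper_width: 0.998
grasp_force: 0.0
pot 118 ((0.4563976526260376, 0.14230535924434662), 0.02138703502714634)
jar 392 ((0.6274018883705139, -0.11207379400730133), 0.0302360150963068) ((0.6290392279624939, -0.11270906031131744), (0.055824387818574905, 0.05428258702158928), 7.88771915435791)
beaker 127 ((0.625589907169342, 0.10565829277038574), 0.03313975781202316) ((0.6263065934181213, 0.1056828647851944), (0.06080347299575806, 0.0628972128033638), 22.35523796081543)
bottle 78 ((0.6291013360023499, -0.002599133178591728), 0.0191404577344656) ((0.6302619576454163, -0.0040987953543663025), (0.0358724407851696, 0.03367980569601059), 48.18878936767578)
t 29.63 tcp [0.4528 0.1422 0.1832] yaw 79.9 q7 1.01 w 0.998 gf 0.0
[ 0.11  0.17 17.72] -0.003
```

View pics/s4.png

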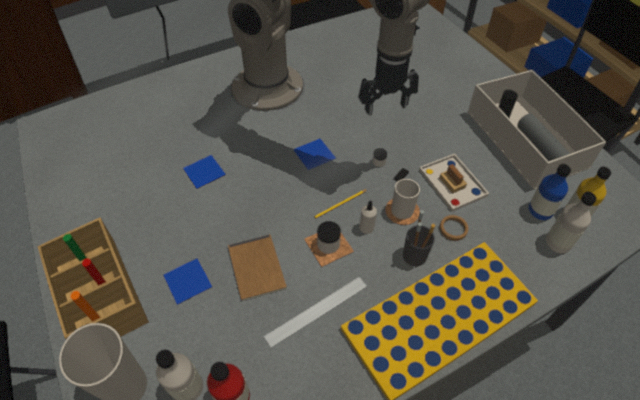

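Everything placed so far is within a few mm; the bottle is at (369,218). The pot at (380,157) is next.

```bash
python3 -m jog '[[0.1,0.15,4,0],[0.1,0.15,8,0],[0.1,0.15,12,0],[0.1,0.15,15,0],[0.1,0.15,16.8,0],[0.1,0.15,17.4,0],[0.1,0.15,17.4,0],[0.1,0.15,17.4,0],[0.1,0.15,17.4,0]]'; python3 -m jog '[[0,0,0,0],[0,0,0,0],[0,0,0,0],[0,0,0,0],[0,0,0,0],[0,0,0,0],[0,0,0,0],[0,0,0,0],[0,0,0,0],[0,0,0,0],[0,0,0,0],[0,0,0,0],[0,0,0,0]]' 1 35;python3 -m jog '[[0,0,-1,0],[0,0,-4,0],[0,0,-8,0],[0,0,-12,0],[0,0,-16,0],[0,0,-20,0],[0,0,-20,0],[0,0,-20,0]]';python3 go.py .628 -.113 .21 88 .628 -.113 .085 88
```

```text
t: 30.38
eef_pos: [0.4526, 0.1451, 0.0108]
tool_rot: [0.001, 0.088, 0.996, 0.001]
contact_force: [0.4, 0.3, 0.5]
gripper_width: 1.0
grasp_force: 0.0
t: 31.47
eef_pos: [0.4517, 0.1453, 0.0103]
tool_rot: [0.0, 0.087, 0.996, 0.0]
contact_force: [-1.3, -1.2, 7.0]
gripper_width: 0.439
grasp_force: 34.1
t: 32.13
eef_pos: [0.4526, 0.1456, 0.2126]
tool_rot: [0.002, 0.087, 0.996, 0.002]
contact_force: [-0.1, -0.1, -1.8]
gripper_width: 0.442
grasp_force: 35.3
t 32.13 tcp [0.4526 0.1456 0.2126] yaw 80.0 q7 1.0 w 0.442 gf 35.3
[-21.77 -22.42   0.27] -0.14
[-21.72 -22.47  12.77] -0.14
```

```bash
python3 -m jog '[[-2.7,-2.8,0,-0.02],[-5.4,-5.6,0,-0.04],[-8.1,-8.4,0,-0.08],[-10.8,-11.2,0,-0.1],[-13.5,-14,0,-0.12],[-16.2,-16.8,0,-0.14],[-18.9,-19.6,0,-0.14],[-21,-21.8,0,-0.14],[-21.8,-22.4,0,-0.14],[-21.8,-22.4,0,-0.14],[-21.8,-22.4,3,-0.14],[-21.8,-22.4,6,-0.14],[-21.8,-22.4,9,-0.14],[-21.8,-22.4,11.5,-0.14],[-21.8,-22.4,12.7,-0.14],[-21.8,-22.4,12.7,-0.14],[-21.8,-22.4,12.7,-0.14],[-21.8,-22.4,12.7,-0.14]]'; python3 go.py .628 -.113 .0753 88
```

```text
t: 33.63
eef_pos: [0.628, -0.1132, 0.0841]
tool_rot: [0.001, 0.017, 1.0, 0.0]
contact_force: [0.1, -0.8, -0.2]
gripper_width: 0.444
grasp_force: 35.3
t 33.63 tcp [ 0.628  -0.1132  0.0841] yaw 88.0 q7 1.8 w 0.444 gf 35.3
[-0.    0.02  0.88] 0.001
```

```bash
python3 -m jog '[[0,0,0.2,0],[0,0,0.4,0],[0,0,0.6,0],[0,0,0.75,0],[0,0,0.85,0],[0,0,0.88,0],[0,0,0.88,0]]';python3 -m jog '[[0,0,0.05,0],[0,0,0.1,0],[0,0,0.1,0]]'
```

```text
t: 34.22
eef_pos: [0.6273, -0.1135, 0.0745]
tool_rot: [0.0, 0.017, 1.0, 0.0]
contact_force: [-1.6, 0.0, 4.4]
gripper_width: 0.438
grasp_force: 35.7
t: 34.47
eef_pos: [0.6278, -0.1136, 0.0745]
tool_rot: [0.001, 0.018, 1.0, 0.0]
contact_force: [-3.0, 0.8, 10.7]
gripper_width: 0.44
grasp_force: 36.2
```

```bash
python3 -m jog '[[0,0,-0.1,0],[0,0,-0.1,0],[0,0,-0.1,0],[0,0,-0.1,0],[0,0,-0.1,0],[0,0,-0.1,0],[0,0,-0.1,0],[0,0,-2,0],[0,0,-5,0],[0,0,-8,0],[0,0,-11,0],[0,0,-14,0],[0,0,-14,0]]' -1; python3 -m jog '[[3,-1,0,0],[6,-2,0,0],[9,-3,0,0],[12,-4,0,0],[15,-5,0,0],[18,-6,0,0],[18,-6,0,0],[18,-6,0,0],[18,-6,0,0]]'
python3 - <<'E'
from m import *
for n in('top','scene'):
    c=cam(n);P=cloud(c);save(c,n+'9.png')
    for k,x,y,z in(('pot',.627,-.113,.102),('jar',.627,-.113,.064),('beaker',.627,.106,.094),('bottle',.628,-.004,.072),('stamp',.612,.279,.054)):
        Q=P[(abs(P[...,2]-z)<.005)&(np.hypot(P[...,0]-x,P[...,1]-y)<.05)]
        if len(Q): print(n,k,len(Q),cv2.minAreaRect(Q[:,:2].astype(np.float32)*1000))
E
```

```text
t: 35.55
eef_pos: [0.6304, -0.1145, 0.2195]
tool_rot: [0.005, 0.018, 1.0, -0.0]
contact_force: [1.0, -0.3, 1.7]
gripper_width: 0.998
grasp_force: 0.0
t: 36.3
eef_pos: [0.4458, -0.167, 0.2131]
tool_rot: [0.001, 0.017, 1.0, 0.0]
contact_force: [-0.1, 0.1, -0.5]
gripper_width: 1.0
grasp_force: 0.0
top pot 252 ((625.519287109375, -113.79570770263672), (36.635929107666016, 36.9061279296875), 88.95662689208984)
top jar 211 ((624.3189697265625, -113.6479263305664), (53.772613525390625, 53.342262268066406), 88.7825698852539)
top beaker 142 ((622.760498046875, 106.0433578491211), (60.16938018798828, 60.89045333862305), 60.73006820678711)
top bottle 94 ((624.16162109375, -3.4370651245117188), (33.51151657104492, 36.028263092041016), 87.76488494873047)
top stamp 161 ((609.9974365234375, 276.70904541015625), (15.911543846130371, 51.019371032714844), 89.94705200195312)
scene pot 199 ((629.4393920898438, -112.94898986816406), (36.86537551879883, 39.166996002197266), 58.280426025390625)
scene jar 188 ((633.1023559570312, -115.8624267578125), (54.8419189453125, 46.38459396362305), 57.38869857788086)
scene beaker 128 ((625.6332397460938, 105.70314025878906), (61.951141357421875, 60.70899963378906), 14.708602905273438)
scene bottle 83 ((630.1972045898438, -4.111743927001953), (35.97734069824219, 33.08356475830078), 47.87551498413086)
scene stamp 100 ((613.332275390625, 279.8640441894531), (19.326946258544922, 53.534019470214844), 88.95203399658203)
```

View pics/scene9.png

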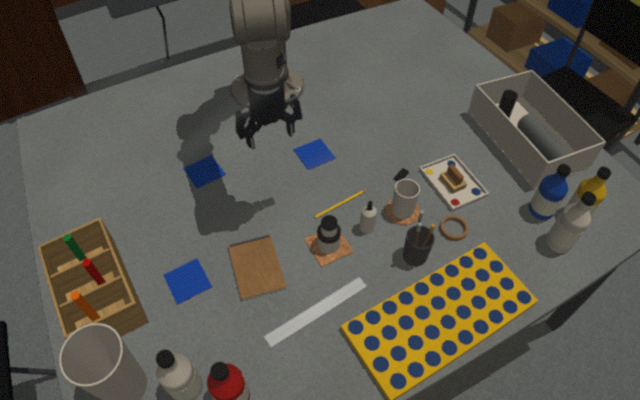

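View pics/top9.png

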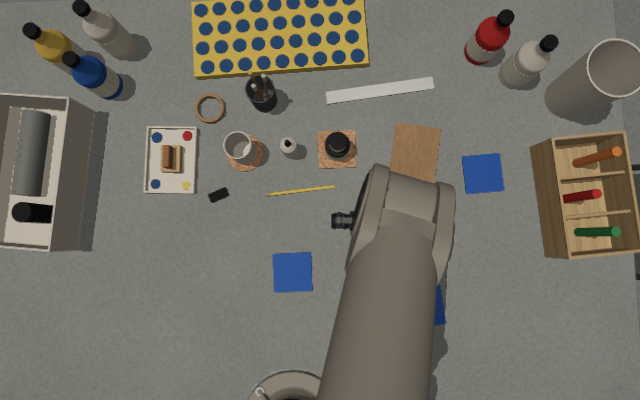

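Both views show everything upright and in place: the pot on the jar (329,235), the beaker and bottle on their spots, the stamp mid-tray and the brush pot unmoved. Both cameras measure every object within about 4 mm of its target, so I am handing in.

```bash
python3 -m jog '[[0,0,0,0],[0,0,0,0],[0,0,0,0],[0,0,0,0]]'; python3 -c "
from station import bot
print(bot.hand_in())"
```

```text
t: 36.73
eef_pos: [0.4453, -0.167, 0.2127]
tool_rot: [-0.0, 0.017, 1.0, -0.0]
contact_force: [0.7, -0.6, 0.3]
gripper_width: 1.004
grasp_force: 0.0
the job is handed in; nothing more can be done
None
```

The job is handed in at about 37 s: beaker, jar with pot on top, bottle and stamp all stand upright within about 4 mm of their targets in both camera views, and the brush pot was left untouched; the hand-in call gave no verdict.

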